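Lay out the turning mandrels in order of use

ROBOT

A 6-joint arm with a two-finger parallel gripper is mounted at the origin on the work surface. World frame = base frame: x ahead of the robot, y to its left, z up, the work surface at z = 0. Lengths are in mm, angles in rad, forces in N, time in s.
With the tool pointing down it reaches from about 350 to 975 mm from the base axis. Payload 7.1 kg.
Tool frame: the origin (TCP) lies midway between the tips of the shut fingers; the grasp point (between the pads) lies 19 mm behind it; z points along the fingers, y is the line along which they close (so a half turn about z gives the same grasp; the last joint's range is limited). The gripper opens to 88 mm and grips with 3 to 60 N. Pads are 20 mm wide; open, the fingers measure 115 mm over their backs; the gripper's body (75 mm by 178 mm) begins 61 mm behind the grasp point.
Start: joints at [1.209, 0.423, 1.63, -0, 1.089, -0.019], TCP at [210.046, 588.63, 222.675] pointing down, gripper open.
Joint ranges: [-3, 3], [-0.9, 2.11], [0.09, 2.58], [-1.31, 4.45], [0.11, 2.69], [-2.54, 2.54]. Speed limits (rad/s): [2.39, 2.39, 3.01, 3.14, 3.14, 3.14].

INTERFACE

Orientations are given as a rotation vector (axis times angle).
In Python, from workcell import ctrl gives the robot as it stands. The module is installed in compiled form; this text tells all that it offers.
- The arm moves only by the tool servo_tool, never from a script. Its argument "increments" is a list of rows, each a list of 7 numbers: the shift along the world's x, y, z in cm, then the turn, a rotation vector about the world's x, y, z in degrees, then the opening, from -1 (shut) to 1 (fully open). A call has 1 to 20 rows; each row is the pose to reach, as a shift and turn from the pose commanded when the call began; what a row does not reach only later rows make up. A row lasts 1/12 s, in which the tool goes at most 41.7 mm and 7.16 degrees, less where a joint would pass 70% of its speed; a pose out of reach is approached as far as the arm can. A call with a gripper value outside its range is refused whole. The fingers move at their own pace and stop on an object; the grip force is fixed at half the most. Time passes only in rows, so rows that repeat a pose let the fingers close. It gives the time, the measured TCP pose, the force, the opening and the grip force at its end, in the units of the state.
- ctrl.get_obs(): the state, without advancing time (a new reading comes with each control period).
- ctrl.get_image(name): name is "scene" or "top" or "wrist"; returns a dict with "image" (400x640x3 uint8, red, green, blue), "fx", "fy", "cx", "cy" (pixels), "extrinsics" (4x4, takes a point from camera to world coordinates); the wrist camera has in their place "tool_from_camera" (4x4, takes a point from camera to tool coordinates, whose origin is the TCP and whose axes are the flange's). Camera axes: x right, y up, looking along -z (the intrinsics and any distortion apply to the point x, -y, -z); pixel columns grow to the right and rows downward; lengths in mm; the calibration is good to about 2 mm. A picture is of the moment at which its call begins: read the wrist's pose just before it. There is no depth.
- ctrl.close_job(): hands the job in; it is judged then, once.
The state is a dict: "t": time; "qpos": joint angles; "qvel": joint speeds; "joint_torque": joint torques, N m; "ee_pos": TCP position; "orientation": TCP orientation; "ft_force": force on the tool from outside, world axes, zero at the start; "moment": the same for the moment, N m; "width": finger opening in mm; "grasp_force": force on a finger pad.
Only numpy, scipy, OpenCV 4.12 (cv2) and the standard library are available. Lean on these libraries where they do the work, as an engineer would, in place of code of your own. Each camera call takes 0.05 s, during which the arm holds its last target. There are 200 camera calls.

TASK

Move the four round mandrels from the row of dark saddles into the long aluminium four-place rack, without letting any fall to the bench. The mandrel at the right-hand end of the row (the robot's right, -y) is used first and goes into the place next to the white ceramic marking block, and the others follow it in succession, so that the one from the left-hand end lies farthest from the block. Lay each one down in both V supports of its place, roughly centred lengthwise, and leave the marking block where it stands.

Things in the scene. Friction and masses are not known exactly. Their poses are not given: they have to be found in the camera images.
- mandrel_flanged: Slim round steel mandrel, 24 mm diameter, 124 mm long, with a flange 36 mm in diameter and 8 mm thick at its +x end (shaft from x = -58 to +58 mm, flange from 58 to 66 mm); 0.42 kg. Axis = body x, origin on the axis; starts level, roughly along world x, in one of the four saddles (which one varies). In a V its axis is 53 mm above the bench.
- mandrel_plain: Plain round cherry-wood mandrel, 30 mm diameter, 110 mm long, flat ends, about 0.06 kg. Axis = body x, origin on the axis; starts level, roughly along world x, in one of the four saddles (which one varies). Origin at mid-length. In a V its axis is 57 mm above the bench.
- mandrel_tenoned: Round cherry-wood mandrel, 36 mm diameter over 104 mm, with a thin 16 mm tenon 12 mm long on each end (128 mm overall), about 0.08 kg. Axis = body x, origin on the axis; starts level, roughly along world x, in one of the four saddles (which one varies). Origin at mid-length. In a V its axis is 61.5 mm above the bench.
- mandrel_thick: Thickest mandrel, round dark zelkova wood, 40 mm diameter, 110 mm long, flat ends, about 0.11 kg. Axis = body x, origin on the axis; starts level, roughly along world x, in one of the four saddles (which one varies). Origin at mid-length. In a V its axis is 64 mm above the bench.
- saddle_a: One of four alike fixed dark wooden saddles, a row 80 mm apart on a board nearer or farther than the rack; each holds a mandrel at the start. Has two 12 mm thick 90-degree V supports at x = -32 and +32 mm (52 mm gap between), groove bottom 36, tops 60 mm above the bench. Origin at its middle, 12 mm above the bench; x along the mandrel, y along the row to the robot's left, within 0.15 rad of world.
- saddle_b: One of four alike fixed dark wooden saddles, a row 80 mm apart on a board nearer or farther than the rack; each holds a mandrel at the start. Has two 12 mm thick 90-degree V supports at x = -32 and +32 mm (52 mm gap between), groove bottom 36, tops 60 mm above the bench. Origin at its middle, 12 mm above the bench; x along the mandrel, y along the row to the robot's left, within 0.15 rad of world.
- saddle_c: One of four alike fixed dark wooden saddles, a row 80 mm apart on a board nearer or farther than the rack; each holds a mandrel at the start. Has two 12 mm thick 90-degree V supports at x = -32 and +32 mm (52 mm gap between), groove bottom 36, tops 60 mm above the bench. Origin at its middle, 12 mm above the bench; x along the mandrel, y along the row to the robot's left, within 0.15 rad of world.
- saddle_d: One of four alike fixed dark wooden saddles, a row 80 mm apart on a board nearer or farther than the rack; each holds a mandrel at the start. Has two 12 mm thick 90-degree V supports at x = -32 and +32 mm (52 mm gap between), groove bottom 36, tops 60 mm above the bench. Origin at its middle, 12 mm above the bench; x along the mandrel, y along the row to the robot's left, within 0.15 rad of world.
- rack: Long fixed aluminium rack with four empty places at y = -120, -40, 40, 120 mm, x = 0, each with two 12 mm thick 90-degree V supports at x = -32 and +32 mm (52 mm gap between), groove bottom 36, tops 60 mm above the bench (mandrels lie as high here as in the saddles). Origin under its centre on the bench; x along the mandrels, y along the row to the robot's left, within 0.15 rad of world.
- marking_block: White ceramic marking block, 44 x 44 mm, 30 mm high, origin under its centre; stands loose on the bench 215 mm from the rack's centre, just past the one end or the other of the rack (varies; a round cherry-wood jam chuck stands at the other end).
Mind the look-alikes: they are no part of the job. What is shaped like the mandrel_thick but pink is not meant. Several things have the shape of the marking_block; the one meant has the colours described above.

How it is judged (in metres and radians):
At the end, for the whole second after the job is handed in: From the block's end of the rack, the mandrels lie in their first right-to-left order, each resting in both Vs of its place (height within 6 mm, lengthwise within 12 mm, direction within 0.12 rad), released and at rest; the marking block is within 20 mm of its start (((y of each of saddle_b, saddle_c, saddle_d in the frame of saddle_a above 0 m and horizontal distance between mandrel_flanged and marking_block between 0.065 and 0.125 m) or (((y of saddle_b in the frame of saddle_a below 0 m and y of each of saddle_c, saddle_d in the frame of saddle_a above 0 m) or (y of each of saddle_b, saddle_d in the frame of saddle_a above 0 m and y of saddle_c in the frame of saddle_a below 0 m) or (y of each of saddle_b, saddle_c in the frame of saddle_a above 0 m and y of saddle_d in the frame of saddle_a below 0 m)) and horizontal distance between mandrel_flanged and marking_block between 0.145 and 0.205 m) or (((y of each of saddle_b, saddle_c in the frame of saddle_a below 0 m and y of saddle_d in the frame of saddle_a above 0 m) or (y of each of saddle_b, saddle_d in the frame of saddle_a below 0 m and y of saddle_c in the frame of saddle_a above 0 m) or (y of saddle_b in the frame of saddle_a above 0 m and y of each of saddle_c, saddle_d in the frame of saddle_a below 0 m)) and horizontal distance between mandrel_flanged and marking_block between 0.225 and 0.285 m) or (y of each of saddle_b, saddle_c, saddle_d in the frame of saddle_a below 0 m and horizontal distance between mandrel_flanged and marking_block between 0.305 and 0.365 m)) and x of mandrel_flanged in the frame of rack between -0.012 and 0.012 m and z of mandrel_flanged in the frame of rack between 0.047 and 0.059 m and angle between the x axis of each of mandrel_flanged, mandrel_plain, mandrel_tenoned, mandrel_thick and the x axis of rack, either way round below 0.12 rad and linear speed of each of mandrel_flanged, mandrel_plain, mandrel_tenoned, mandrel_thick below 0.02 m/s and angular speed of each of mandrel_flanged, mandrel_plain, mandrel_tenoned, mandrel_thick below 0.2 rad/s and contact force between each of mandrel_flanged, mandrel_plain, mandrel_tenoned, mandrel_thick and the fingers below 0.05 N and ((y of each of saddle_a, saddle_c, saddle_d in the frame of saddle_b above 0 m and horizontal distance between mandrel_plain and marking_block between 0.065 and 0.125 m) or (((y of saddle_a in the frame of saddle_b below 0 m and y of each of saddle_c, saddle_d in the frame of saddle_b above 0 m) or (y of each of saddle_a, saddle_d in the frame of saddle_b above 0 m and y of saddle_c in the frame of saddle_b below 0 m) or (y of each of saddle_a, saddle_c in the frame of saddle_b above 0 m and y of saddle_d in the frame of saddle_b below 0 m)) and horizontal distance between mandrel_plain and marking_block between 0.145 and 0.205 m) or (((y of each of saddle_a, saddle_c in the frame of saddle_b below 0 m and y of saddle_d in the frame of saddle_b above 0 m) or (y of each of saddle_a, saddle_d in the frame of saddle_b below 0 m and y of saddle_c in the frame of saddle_b above 0 m) or (y of saddle_a in the frame of saddle_b above 0 m and y of each of saddle_c, saddle_d in the frame of saddle_b below 0 m)) and horizontal distance between mandrel_plain and marking_block between 0.225 and 0.285 m) or (y of each of saddle_a, saddle_c, saddle_d in the frame of saddle_b below 0 m and horizontal distance between mandrel_plain and marking_block between 0.305 and 0.365 m)) and x of mandrel_plain in the frame of rack between -0.012 and 0.012 m and z of mandrel_plain in the frame of rack between 0.0512 and 0.0632 m and ((y of each of saddle_a, saddle_b, saddle_d in the frame of saddle_c above 0 m and horizontal distance between mandrel_tenoned and marking_block between 0.065 and 0.125 m) or (((y of saddle_a in the frame of saddle_c below 0 m and y of each of saddle_b, saddle_d in the frame of saddle_c above 0 m) or (y of each of saddle_a, saddle_d in the frame of saddle_c above 0 m and y of saddle_b in the frame of saddle_c below 0 m) or (y of each of saddle_a, saddle_b in the frame of saddle_c above 0 m and y of saddle_d in the frame of saddle_c below 0 m)) and horizontal distance between mandrel_tenoned and marking_block between 0.145 and 0.205 m) or (((y of each of saddle_a, saddle_b in the frame of saddle_c below 0 m and y of saddle_d in the frame of saddle_c above 0 m) or (y of each of saddle_a, saddle_d in the frame of saddle_c below 0 m and y of saddle_b in the frame of saddle_c above 0 m) or (y of saddle_a in the frame of saddle_c above 0 m and y of each of saddle_b, saddle_d in the frame of saddle_c below 0 m)) and horizontal distance between mandrel_tenoned and marking_block between 0.225 and 0.285 m) or (y of each of saddle_a, saddle_b, saddle_d in the frame of saddle_c below 0 m and horizontal distance between mandrel_tenoned and marking_block between 0.305 and 0.365 m)) and x of mandrel_tenoned in the frame of rack between -0.012 and 0.012 m and z of mandrel_tenoned in the frame of rack between 0.0555 and 0.0675 m and ((y of each of saddle_a, saddle_b, saddle_c in the frame of saddle_d above 0 m and horizontal distance between mandrel_thick and marking_block between 0.065 and 0.125 m) or (((y of saddle_a in the frame of saddle_d below 0 m and y of each of saddle_b, saddle_c in the frame of saddle_d above 0 m) or (y of each of saddle_a, saddle_c in the frame of saddle_d above 0 m and y of saddle_b in the frame of saddle_d below 0 m) or (y of each of saddle_a, saddle_b in the frame of saddle_d above 0 m and y of saddle_c in the frame of saddle_d below 0 m)) and horizontal distance between mandrel_thick and marking_block between 0.145 and 0.205 m) or (((y of each of saddle_a, saddle_b in the frame of saddle_d below 0 m and y of saddle_c in the frame of saddle_d above 0 m) or (y of each of saddle_a, saddle_c in the frame of saddle_d below 0 m and y of saddle_b in the frame of saddle_d above 0 m) or (y of saddle_a in the frame of saddle_d above 0 m and y of each of saddle_b, saddle_c in the frame of saddle_d below 0 m)) and horizontal distance between mandrel_thick and marking_block between 0.225 and 0.285 m) or (y of each of saddle_a, saddle_b, saddle_c in the frame of saddle_d below 0 m and horizontal distance between mandrel_thick and marking_block between 0.305 and 0.365 m)) and x of mandrel_thick in the frame of rack between -0.012 and 0.012 m and z of mandrel_thick in the frame of rack between 0.0583 and 0.0703 m and distance of marking_block from where it was at the start of the episode below 0.02 m); the robot touches nothing.
It fails at once if a mandrel falls onto the bench (height (world z) of any of mandrel_flanged, mandrel_plain, mandrel_tenoned, mandrel_thick below 0.028 m).
It fails at once if the marking block is pushed away (distance of marking_block from where it was at the start of the episode above 0.03 m).
It also fails if it takes over 102 s, if anything falls off the work surface, if the arm or the gripper's body presses on something with over 40 N, if the wrist force passes 120 N, or if a joint passes its speed limit or range.

## Working session

There is one attempt and no reset: what is moved stays moved. The work goes in short steps, Python scripts to look and compute and a tool call to move; the robot and the scene stay as the last step left them, time stands still between calls to the robot, and variables do not carry over. Pictures are saved under pics/ and viewed, at most 14 in all, crops included, and the job is handed in when it is done.

Besides the shell and the picture viewer there is one more tool, called in YAML: its name, and indented under it one key for each argument. servo_tool: Moves the arm, as the interface text tells. Its arguments: {"type":"object","properties":{"increments":{"type":"array","items":{"type":"array","items":{"type":"number"}}}},"required":["increments"]}

```bash
mkdir -p pics
python3 - <<'E'
from workcell import ctrl
import cv2,numpy as np
o=ctrl.get_obs();print({k:np.round(v,3).tolist() for k,v in o.items()})
for n in("top","scene"):
    d=ctrl.get_image(n);cv2.imwrite(f"pics/{n}0.png",d["image"][...,::-1])
    print(n,d["fx"],d["fy"],d["cx"],d["cy"],[k for k in d],np.round(d["extrinsics"],3).tolist())
E
```

```text
{'t': 0.0, 'qpos': [1.209, 0.424, 1.631, -0.0, 1.089, -0.019], 'qvel': [0.0, -0.001, -0.001, 0.0, 0.001, 0.001], 'joint_torque': [0.0, -54.463, -27.368, 0.064, 0.023, -0.0], 'ee_pos': [209.861, 588.121, 221.911], 'orientation': [-0.536, -3.095, 0.002], 'ft_force': [-0.263, -0.365, 0.625], 'moment': [-0.009, -0.004, 0.001], 'grasp_force': 0.0, 'width': 87.391}
top 472.061442562323 472.061442562323 315.2908937009366 204.986184303487 ['image', 'fx', 'fy', 'cx', 'cy', 'extrinsics'] [[-0.017, 0.981, -0.196, 220.402], [-1.0, -0.017, -0.002, -44.98], [-0.005, 0.195, 0.981, 1350.024], [0.0, 0.0, 0.0, 1.0]]
scene 401.1107019196393 401.1107019196393 319.0284132977892 197.90484170041913 ['image', 'fx', 'fy', 'cx', 'cy', 'extrinsics'] [[-0.037, -0.511, 0.859, 1227.582], [0.999, -0.022, 0.029, 9.826], [0.004, 0.859, 0.512, 543.753], [0.0, 0.0, 0.0, 1.0]]
```

View pics/top0.png

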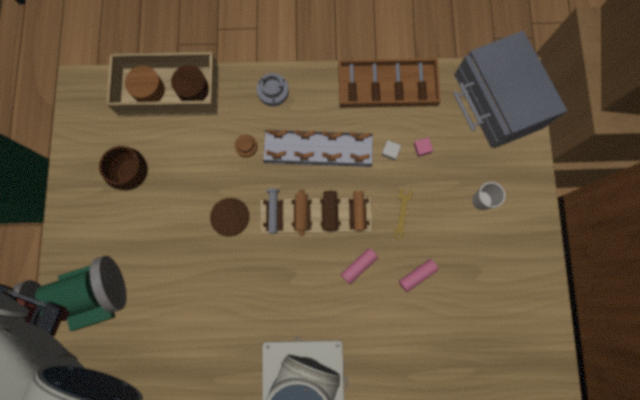

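View pics/scene0.png

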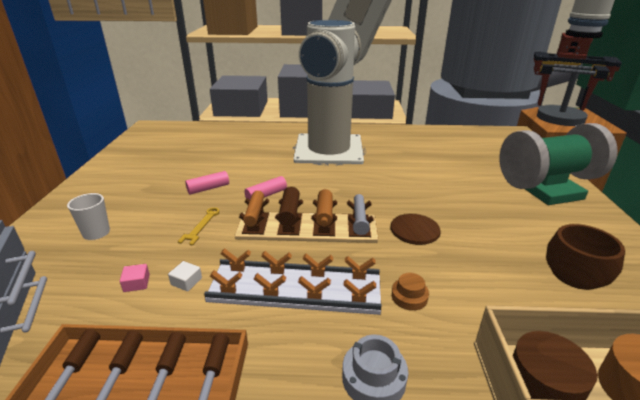

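The white block (top 391,150) is at the rack's right end (-y). The look-alikes are the pink cylinders (360,265 and 419,275), which resemble the thick mandrel, and the pink cube (424,147), which resembles the block. I reject these. The mandrels in the row, left to right, are flanged at about (272,210), plain or tenoned at (301,212) and (359,211), and dark thick at (330,211). I'll check this in one close crop.

```bash
cat > h.py <<'E'
from workcell import ctrl
import cv2,numpy as np
from scipy.spatial.transform import Rotation as R
def ray(d,T,uv,z):
    """pixel -> world point on plane z (mm)"""
    v=T[:3,:3]@np.array([(uv[0]-d["cx"])/d["fx"],-(uv[1]-d["cy"])/d["fy"],-1.])
    return T[:3,3]+v*(z-T[2,3])/v[2]
def project(d,T,p):
    c=T[:3,:3].T@(np.asarray(p,float)-T[:3,3]); return (d["cx"]+d["fx"]*c[0]/-c[2], d["cy"]-d["fy"]*c[1]/-c[2])
def wrist():
    o=ctrl.get_obs();d=ctrl.get_image("wrist");W=np.eye(4)
    W[:3,:3]=R.from_rotvec(o["orientation"]).as_matrix();W[:3,3]=o["ee_pos"]
    return o,d,W@d["tool_from_camera"]
E
python3 - <<'E'
from h import *
d=ctrl.get_image("top");T=d["extrinsics"]
im=d["image"][115:245,225:425]
cv2.imwrite("pics/c1.png",cv2.resize(im,(800,520),interpolation=cv2.INTER_CUBIC)[...,::-1])
for uv,z in [((272,210),53),((301,212),60),((330,211),64),((359,211),60),((391,150),30),((318,148),50)]: print(uv,ray(d,T,uv,z).round())
E
```

```text
(272, 210) [467.  79.  53.]
(301, 212) [458.  -2.  60.]
(330, 211) [459. -83.  64.]
(359, 211) [ 458. -164.   60.]
(391, 150) [ 643. -266.   30.]
(318, 148) [647. -53.  50.]
```

View pics/c1.png

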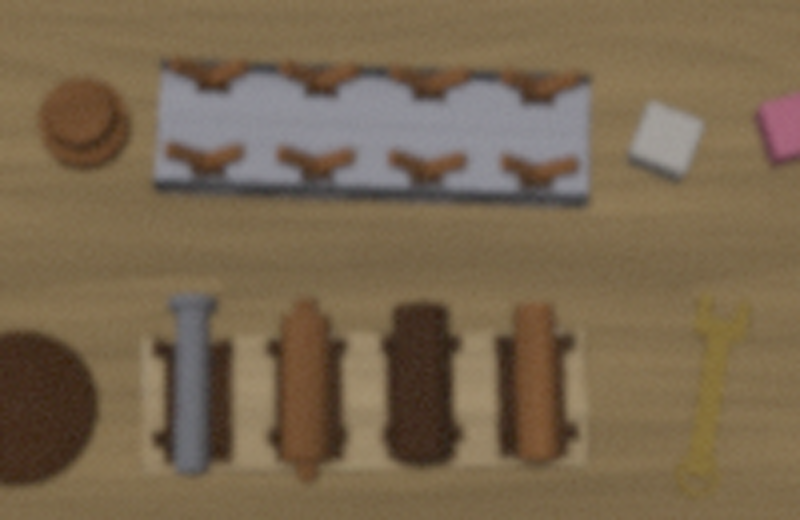

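The crop confirms it. Left to right (crop px): flanged steel (190,385), tenoned (306,390), dark thick (422,383), plain cherry (537,383). The white block at (667,140) is next to the rack's right end. So each mandrel goes to the place straight ahead of it. I'll go above the gap for a wrist look.

servo_tool:
  increments:
    - [25,-63,12,0,0,19.6,0.36]
    - [25,-63,12,0,0,19.6,0.36]
    - [25,-63,12,0,0,19.6,0.36]
    - [25,-63,12,0,0,19.6,0.36]
    - [25,-63,12,0,0,19.6,0.36]
    - [25,-63,12,0,0,19.6,0.36]
    - [25,-63,12,0,0,19.6,0.36]
    - [25,-63,12,0,0,19.6,0.36]
    - [25,-63,12,0,0,19.6,0.36]
    - [25,-63,12,0,0,19.6,0.36]
    - [25,-63,12,0,0,19.6,0.36]
    - [25,-63,12,0,0,19.6,0.36]
    - [25,-63,12,0,0,19.6,0.36]
    - [25,-63,12,0,0,19.6,0.36]
    - [25,-63,12,0,0,19.6,0.36]
    - [25,-63,12,0,0,19.6,0.36]
    - [25,-63,12,0,0,19.6,0.36]
    - [25,-63,12,0,0,19.6,0.36]
    - [25,-63,12,0,0,19.6,0.36]
    - [25,-63,12,0,0,19.6,0.36]

```text
t: 1.82
ee_pos: [459.4, -40.9, 342.2]
orientation: [-0.002, -3.14, -0.001]
ft_force: [0.2, 0.1, -0.1]
width: 59.8
grasp_force: 0.0
```

Run:
```python
from h import *
o,d,T=wrist()
print(o["ee_pos"],o["orientation"],o["width"]);print(T.round(2).tolist(),d["fx"],d["cx"],d["cy"])
cv2.imwrite("pics/w1.png",d["image"][...,::-1])
```

```text
[459.38789957 -40.87187411 342.16021304] [-1.61097840e-03 -3.14041896e+00 -7.93632886e-04] 59.75882279022388
[[0.0, -0.96, -0.29, 379.5], [1.0, 0.0, 0.0, -41.42], [-0.0, -0.29, 0.96, 504.9], [0.0, 0.0, 0.0, 1.0]] 321.75356971822663 322.6271026471553 201.93133785278994
```

View pics/w1.png

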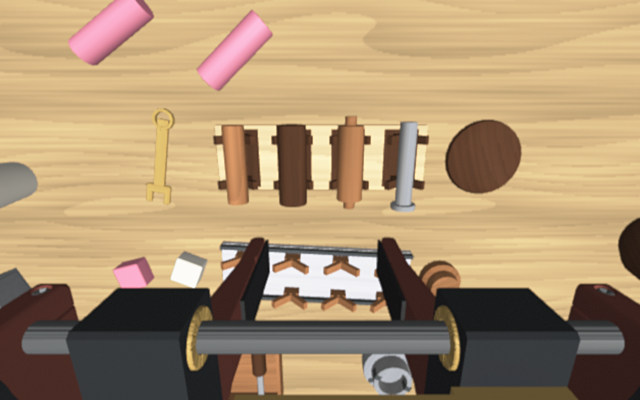

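The wrist view shows, left to right in the image (right to left in the world): plain (235,165), thick (292,165), tenoned (349,162) and flanged (405,165). The rack is partly hidden by the fingers. I'll shift ahead to see the rack the same way.

servo_tool:
  increments:
    - [18,0,0,0,0,0,0.36]
    - [18,0,0,0,0,0,0.36]
    - [18,0,0,0,0,0,0.36]
    - [18,0,0,0,0,0,0.36]
    - [18,0,0,0,0,0,0.36]
    - [18,0,0,0,0,0,0.36]
    - [18,0,0,0,0,0,0.36]
    - [18,0,0,0,0,0,0.36]

```text
t: 2.53
ee_pos: [638.6, -40.2, 342.3]
orientation: [0.001, -3.14, -0.0]
ft_force: [-0.2, -0.1, -0.6]
width: 59.9
grasp_force: 0.0
```

Run:
```python
from h import *
o,d,T=wrist()
np.savez("w2.npz",T=T)
print(o["ee_pos"])
cv2.imwrite("pics/w2.png",cv2.resize(d["image"][80:260,180:460],(784,504),interpolation=cv2.INTER_CUBIC)[...,::-1])
```

```text
[638.62908474 -40.24591394 342.34650499]
```

View pics/w2.png

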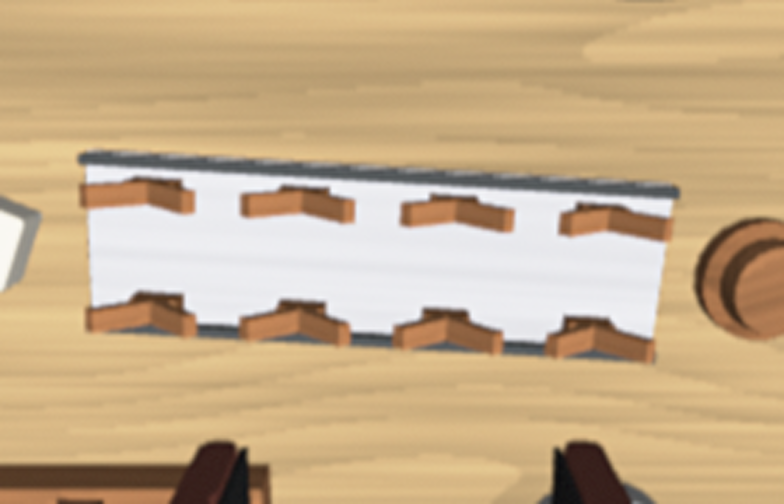

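The crop shows the eight V supports of the rack clearly, near row at y≈195–230 and far row at y≈324–350. I'll fit the rack pose to the V-tip midpoints and compute the mandrel axes from w1.

Run:
```python
from h import *
d=ctrl.get_image("wrist");T2=np.load("w2.npz")["T"]
px=[(137.5,198.5),(298,208),(457.5,217),(616,226),(141,325.5),(296,332.5),(448,340),(601.5,348)]
W=np.array([ray(d,T2,(180+u/2.8,80+v/2.8),60)[:2] for u,v in px])
M=np.array([(x,y) for x in(-32,32) for y in(-120,-40,40,120)],float)
Rm,_=R.align_vectors(np.c_[W-W.mean(0),np.zeros(8)],np.c_[M,np.zeros(8)])
yaw=Rm.as_rotvec()[2];c=W.mean(0)
fit=M@Rm.as_matrix()[:2,:2].T+c
print("rack",c.round(1),"yaw",yaw,np.degrees(yaw));print((W-fit).round(1).tolist())
print("places",[(c+Rm.as_matrix()[:2,:2]@[0,y]).round(1).tolist() for y in(-120,-40,40,120)])
T1=T2.copy();T1[:3,3]=[379.5,-41.42,504.9]
for n,a,b,z in [("plain",(231.5,125),(237,205),57),("thick",(292,124),(292,206),64),("tenoned",(350,117),(348,208),61.5),("flanged",(408,122),(403,210),53)]:
    A=ray(d,T1,a,z);B=ray(d,T1,b,z);v=B-A
    print(n,A.round(1),B.round(1),"len",np.hypot(*v[:2]).round(1),"mid",((A+B)/2).round(1),"yaw deg",np.degrees(np.arctan2(v[1],v[0])).round(1))
```

```text
rack [660.2 -53.4] yaw -0.053251285185497585 -3.0510738947765366
[[-0.5, 1.4], [-0.1, 0.5], [0.0, -0.5], [0.2, -1.5], [0.7, 1.1], [0.1, 0.8], [-0.2, -0.7], [-0.2, -1.1]]
places [[653.8, -173.2], [658.1, -93.3], [662.3, -13.4], [666.6, 66.5]]
plain [ 407.4 -165.2   57. ] [ 521.2 -166.5   57. ] len 113.8 mid [ 464.3 -165.9   57. ] yaw deg -0.7
thick [405.6 -82.5  64. ] [520.5 -85.6  64. ] len 114.9 mid [463. -84.  64.] yaw deg -1.6
tenoned [396.6  -5.1  61.5] [524.2  -4.7  61.5] len 127.6 mid [460.4  -4.9  61.5] yaw deg 0.2
flanged [403.5  74.9  53. ] [530.   77.4  53. ] len 126.6 mid [466.8  76.2  53. ] yaw deg 1.1
```

servo_tool:
  increments:
    - [-17.4,-12.6,0,0,0,0,0.36]
    - [-17.4,-12.6,0,0,0,0,0.36]
    - [-17.4,-12.6,0,0,0,0,0.36]
    - [-17.4,-12.6,-5,0,0,0,0.36]
    - [-17.4,-12.6,-9,0,0,0,0.36]
    - [-17.4,-12.6,-13,0,0,0,0.36]
    - [-17.4,-12.6,-17,0,0,0,0.36]
    - [-17.4,-12.6,-21,0,0,0,0.36]
    - [-17.4,-12.6,-21,0,0,0,0.36]
    - [-17.4,-12.6,-21,0,0,0,0.36]
    - [-17.4,-12.6,-21,0,0,0,0.36]

```text
t: 3.55
ee_pos: [464.6, -166.9, 132.4]
orientation: [-0.002, -3.139, -0.002]
ft_force: [0.7, -0.8, 0.4]
width: 59.5
grasp_force: 0.0
```

Run:
```python
from h import *
o,d,T=wrist()
print(o["ee_pos"],o["orientation"])
im=d["image"].copy()
for p in [(409,-166,57),(464,-166,57),(519,-166,57),(463,-84,64)]:
    u=project(d,T,p);print(p,np.round(u)); cv2.circle(im,tuple(int(round(x)) for x in u),2,(0,255,0),-1)
cv2.imwrite("pics/w3.png",im[...,::-1])
t=ctrl.get_image("top")
for p in [(627,68,60),(634+0,-171,60),(691,65,60)]: u=project(t,t["extrinsics"],p);print(p,((u[0]-225)*4,(u[1]-115)*4))
```

```text
[ 464.56167623 -166.91594635  132.43485654] [-1.89185653e-03 -3.13855299e+00 -1.89083768e-03]
(409, -166, 57) [325. 138.]
(464, -166, 57) [325. 210.]
(519, -166, 57) [325. 273.]
(463, -84, 64) [433. 211.]
(627, 68, 60) (np.float64(202.6149909637095), np.float64(156.9480358046127))
(634, -171, 60) (np.float64(537.8520477980139), np.float64(141.61197238481054))
(691, 65, 60) (np.float64(206.76120025776277), np.float64(71.44466946689693))
```

View pics/w3.png

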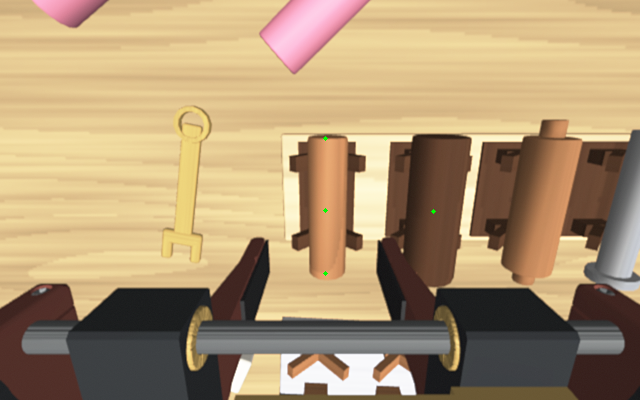

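The projected plain mandrel axis matches the picture (325,138–275). Descend and grip.

servo_tool:
  increments:
    - [0,0.1,-3,0,0,0,0.36]
    - [0,0.1,-6,0,0,0,0.36]
    - [0,0.1,-8,0,0,0,0.36]
    - [0,0.1,-9.4,0,0,0,0.36]
    - [0,0.1,-9.4,0,0,0,0.36]
    - [0,0.1,-9.4,0,0,0,0.36]
    - [0,0.1,-9.4,0,0,0,-1]
    - [0,0.1,-9.4,0,0,0,-1]
    - [0,0.1,-9.4,0,0,0,-1]
    - [0,0.1,-9.4,0,0,0,-1]
    - [0,0.1,-9.4,0,0,0,-1]
    - [0,0.1,-9.4,0,0,0,-1]
    - [0,0.1,-9.4,0,0,0,-1]
    - [0,0.1,-9.4,0,0,0,-1]

```text
t: 4.82
ee_pos: [466.5, -163.8, 39.5]
orientation: [0.004, 3.141, 0.005]
ft_force: [4.0, 20.9, 10.1]
width: 29.5
grasp_force: 30.0
```

servo_tool:
  increments:
    - [0,0.2,1,0,0,0,-1]
    - [0,0.2,3,0,0,0,-1]
    - [0,0.2,5,0,0,0,-1]
    - [0,0.2,7,0,0,0,-1]
    - [3,-0.1,8,0,0,-1,-1]
    - [6,-0.3,8,0,0,-2,-1]
    - [9,-0.5,8,0,0,-3,-1]
    - [12,-0.7,8,0,0,-3,-1]
    - [15,-0.8,8,0,0,-3,-1]
    - [17,-0.9,8,0,0,-3,-1]
    - [18.8,-0.9,8,0,0,-3,-1]
    - [18.8,-0.9,8,0,0,-3,-1]
    - [18.8,-0.9,8,0,0,-3,-1]
    - [18.8,-0.9,8,0,0,-3,-1]

```text
t: 5.98
ee_pos: [652.7, -175.3, 118.4]
orientation: [-0.083, -3.139, -0.0]
ft_force: [-0.6, 0.4, -1.5]
width: 29.5
grasp_force: 30.0
```

Run:
```python
from h import *
o,d,T=wrist()
print(o["ee_pos"],o["orientation"],o["ft_force"])
im=d["image"].copy()
c=np.array([660.2,-53.4]);Rm=R.from_euler('z',-3.05,degrees=True).as_matrix()[:2,:2]
P=[(*(c+Rm@[x,y]),60) for x in(-32,32) for y in(-144,-96,-64,-16)]
P+=[(*(np.array([653.8,-173.2])+Rm@[x,0]),57+o["ee_pos"][2]-38) for x in(-55,55)]
for p in P:
    u=project(d,T,p); cv2.circle(im,tuple(int(round(x)) for x in u),2,(0,255,0),-1)
cv2.imwrite("pics/w4.png",im[...,::-1])
```

```text
[ 652.72458706 -175.2612902   118.37685628] [-8.34007614e-02 -3.13884519e+00 -3.87767503e-04] [-0.63086955  0.39878502 -1.46257877]
```

View pics/w4.png

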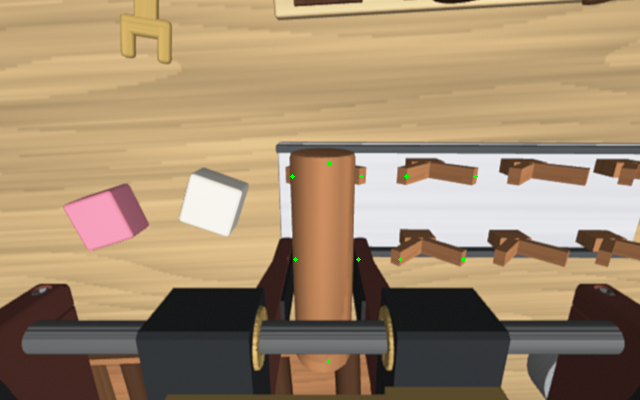

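The rack model dots fit the V tips and the mandrel is held over place 1. Lower.

servo_tool:
  increments:
    - [0.1,0.2,-2,0,0,0,-1]
    - [0.1,0.2,-4,0,0,0,-1]
    - [0.1,0.2,-5.5,0,0,0,-1]
    - [0.1,0.2,-6.5,0,0,0,-1]
    - [0.1,0.2,-7.2,0,0,0,-1]
    - [0.1,0.2,-7.7,0,0,0,-1]
    - [0.1,0.2,-7.7,0,0,0,-1]
    - [0.1,0.2,-7.7,0,0,0,-1]

```text
t: 6.7
ee_pos: [655.3, -173.5, 42.0]
orientation: [0.083, 3.14, -0.0]
ft_force: [-0.5, 0.1, 0.6]
width: 29.3
grasp_force: 30.0
```

servo_tool:
  increments:
    - [-0.1,0,-0.2,0,0,0,-1]
    - [-0.1,0,-0.3,0,0,0,-1]
    - [-0.1,0,-0.4,0,0,0,-1]
    - [-0.1,0,-0.4,0,0,0,-1]

```text
t: 7.03
ee_pos: [654.7, -173.6, 39.7]
orientation: [0.084, 3.139, -0.001]
ft_force: [-3.3, -0.2, 9.7]
width: 29.6
grasp_force: 30.0
```

Contact in the Vs with hardly any side force, so I'll release and go up.

servo_tool:
  increments:
    - [0,0,0,0,0,0,0.1]
    - [0,0,0,0,0,0,0.3]
    - [0,0,0,0,0,0,0.3]
    - [0,0,0,0,0,0,0.3]
    - [0,0,0,0,0,0,0.3]
    - [0,0,0,0,0,0,0.3]
    - [0,0,3,0,0,0,0.3]
    - [0,0,6,0,0,0,0.3]
    - [0,0,9,0,0,0,0.3]
    - [0,0,12,0,0,0,0.36]
    - [-4,2,12,0,0,3,0.36]
    - [-8,4,12,0,0,3,0.36]
    - [-12,6,12,0,0,3,0.36]
    - [-16,8,12,0,0,3,0.36]
    - [-19,9,11,0,0,3,0.36]
    - [-19,9,10,0,0,3,0.36]
    - [-19,9,9.3,0,0,3,0.36]
    - [-19,9,9.3,0,0,3,0.36]
    - [-19,9,9.3,0,0,3,0.36]
    - [-19,9,9.3,0,0,3,0.36]

```text
t: 8.7
ee_pos: [465.9, -83.9, 131.1]
orientation: [0.002, 3.14, -0.001]
ft_force: [0.5, 0.1, 0.6]
width: 59.7
grasp_force: 0.0
```

Run:
```python
from h import *
o,d,T=wrist()
print(o["ee_pos"],o["orientation"])
im=d["image"].copy()
for p in [(408,-84,64),(463,-84,64),(518,-84,64),(396.5,-5,61.5),(524,-5,61.5)]:
    u=project(d,T,p);print(np.round(u)); cv2.circle(im,tuple(int(round(x)) for x in u),2,(0,255,0),-1)
cv2.imwrite("pics/w5.png",im[...,::-1])
```

```text
[465.87798674 -83.94576876 131.05700336] [ 1.65986929e-03  3.13997910e+00 -5.49061825e-04]
[323. 136.]
[323. 210.]
[324. 275.]
[437. 119.]
[420. 280.]
```

View pics/w5.png

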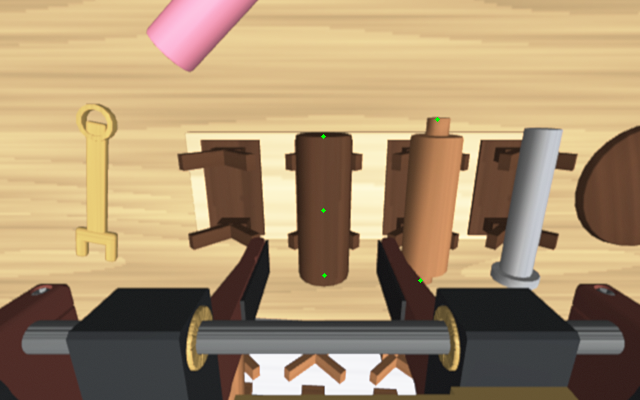

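The thick mandrel is centred between the fingers at (323,136–275), matching the estimate. Descend and grip.

servo_tool:
  increments:
    - [-0.2,0,-3,0,0,0,0.36]
    - [-0.2,0,-5.5,0,0,0,0.36]
    - [-0.2,0,-7.5,0,0,0,0.36]
    - [-0.2,0,-8.6,0,0,0,0.36]
    - [-0.2,0,-8.6,0,0,0,0.36]
    - [-0.2,0,-8.6,0,0,0,0.36]
    - [-0.2,0,-8.6,0,0,0,-1]
    - [-0.2,0,-8.6,0,0,0,-1]
    - [-0.2,0,-8.6,0,0,0,-1]
    - [-0.2,0,-8.6,0,0,0,-1]
    - [-0.2,0,-8.6,0,0,0,-1]
    - [-0.2,0,-8.6,0,0,0,-1]
    - [-0.2,0,-8.6,0,0,0,-1]

```text
t: 9.83
ee_pos: [462.8, -83.5, 45.5]
orientation: [0.001, 3.14, -0.001]
ft_force: [-1.1, 0.4, 7.7]
width: 39.6
grasp_force: 30.0
```

servo_tool:
  increments:
    - [0,0,1,0,0,0,-1]
    - [0,0,3,0,0,0,-1]
    - [0,0,5.5,0,0,0,-1]
    - [0,0,8,0,0,0,-1]
    - [3,-0.1,8,0,0,-1,-1]
    - [6,-0.3,8,0,0,-2,-1]
    - [9,-0.5,8,0,0,-3,-1]
    - [12,-0.7,8,0,0,-3,-1]
    - [15,-0.8,8,0,0,-3,-1]
    - [18,-0.9,8,0,0,-3,-1]
    - [19.5,-1,8,0,0,-3,-1]
    - [19.5,-1,8,0,0,-3,-1]
    - [19.5,-1,6,0,0,-3,-1]
    - [19.5,-1,4,0,0,-3,-1]
    - [19.5,-1,2.5,0,0,-3,-1]
    - [19.5,-1,1.5,0,0,-3,-1]
    - [19.5,-1,0.8,0,0,-3,-1]
    - [19.5,-1,0.4,0,0,-3,-1]
    - [19.5,-1,0.4,0,0,-3,-1]

```text
t: 11.42
ee_pos: [656.6, -93.4, 48.1]
orientation: [-0.083, -3.139, -0.0]
ft_force: [-0.4, 0.1, -1.4]
width: 39.4
grasp_force: 30.0
```

servo_tool:
  increments:
    - [0.1,0,-0.1,0,0,0,-1]
    - [0.1,0,-0.2,0,0,0,-1]
    - [0.1,0,-0.3,0,0,0,-1]
    - [0.1,0,-0.3,0,0,0,-1]
    - [0.1,0,-0.3,0,0,0,-1]

```text
t: 11.83
ee_pos: [658.2, -93.4, 46.0]
orientation: [0.083, 3.14, -0.0]
ft_force: [0.1, 0.0, -0.1]
width: 39.4
grasp_force: 30.0
```

servo_tool:
  increments:
    - [0,0,-0.1,0,0,0,-1]
    - [0,0,-0.15,0,0,0,-1]
    - [0,0,-0.15,0,0,0,-1]

```text
t: 12.08
ee_pos: [658.4, -93.5, 45.6]
orientation: [0.084, 3.14, -0.0]
ft_force: [-3.7, -0.1, 9.4]
width: 39.6
grasp_force: 30.0
```

Contact. Release, and on to the tenoned one.

servo_tool:
  increments:
    - [0,0,0,0,0,0,0.1]
    - [0,0,0,0,0,0,0.3]
    - [0,0,0,0,0,0,0.3]
    - [0,0,0,0,0,0,0.3]
    - [0,0,0,0,0,0,0.3]
    - [0,0,0,0,0,0,0.3]
    - [0,0,3,0,0,0,0.3]
    - [0,0,6,0,0,0,0.3]
    - [0,0,9,0,0,0,0.3]
    - [0,0,12,0,0,0,0.36]
    - [-4,2,12,0,0,3,0.36]
    - [-8,4,12,0,0,3,0.36]
    - [-12,6,12,0,0,3,0.36]
    - [-16,8,12,0,0,3,0.36]
    - [-19.8,8.9,11,0,0,3,0.36]
    - [-19.8,8.9,10,0,0,3,0.36]
    - [-19.8,8.9,8.5,0,0,3,0.36]
    - [-19.8,8.9,8.5,0,0,3,0.36]
    - [-19.8,8.9,8.5,0,0,3,0.36]
    - [-19.8,8.9,8.5,0,0,3,0.36]

```text
t: 13.75
ee_pos: [461.0, -4.5, 129.7]
orientation: [0.001, 3.141, -0.0]
ft_force: [-0.2, 0.6, -0.5]
width: 59.8
grasp_force: 0.0
```

Run:
```python
from h import *
o,d,T=wrist()
print(o["ee_pos"],o["orientation"])
im=d["image"].copy()
for p in [(396.5,-5,61.5),(460.5,-5,61.5),(524.5,-5,61.5),(403.5,75,53),(530,77,53)]:
    u=project(d,T,p);print(np.round(u)); cv2.circle(im,tuple(int(round(x)) for x in u),2,(0,255,0),-1)
cv2.imwrite("pics/w6.png",im[...,::-1])
```

```text
[461.01192815  -4.5039755  129.70533321] [ 1.35982880e-03  3.14069954e+00 -6.39311079e-05]
[323. 126.]
[323. 213.]
[323. 287.]
[432. 135.]
[420. 287.]
```

View pics/w6.png

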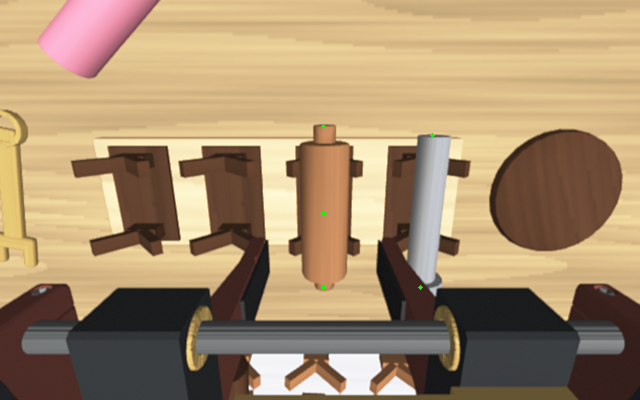

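The tenoned mandrel lies exactly as predicted, at (323,126–287). Descend and grip.

servo_tool:
  increments:
    - [0,0,-3,0,0,0,0.36]
    - [0,0,-5.5,0,0,0,0.36]
    - [0,0,-7.5,0,0,0,0.36]
    - [0,0,-8.6,0,0,0,0.36]
    - [0,0,-8.6,0,0,0,0.36]
    - [0,0,-8.6,0,0,0,0.36]
    - [0,0,-8.6,0,0,0,-1]
    - [0,0,-8.6,0,0,0,-1]
    - [0,0,-8.6,0,0,0,-1]
    - [0,0,-8.6,0,0,0,-1]
    - [0,0,-8.6,0,0,0,-1]
    - [0,0,-8.6,0,0,0,-1]
    - [0,0,-8.6,0,0,0,-1]

```text
t: 14.88
ee_pos: [460.7, -3.6, 44.0]
orientation: [0.002, 3.14, 0.001]
ft_force: [0.6, 7.3, 6.9]
width: 35.5
grasp_force: 30.0
```

servo_tool:
  increments:
    - [0,0,1,0,0,0,-1]
    - [0,0,3,0,0,0,-1]
    - [0,0,5.5,0,0,0,-1]
    - [0,0,8,0,0,0,-1]
    - [3,-0.1,8,0,0,-1,-1]
    - [6,-0.3,8,0,0,-2,-1]
    - [9,-0.5,8,0,0,-3,-1]
    - [12,-0.7,8,0,0,-3,-1]
    - [15,-0.8,8,0,0,-3,-1]
    - [18,-0.9,8,0,0,-3,-1]
    - [20.1,-0.9,8,0,0,-3,-1]
    - [20.1,-0.9,8,0,0,-3,-1]
    - [20.1,-0.9,6,0,0,-3,-1]
    - [20.1,-0.9,4,0,0,-3,-1]
    - [20.1,-0.9,2.5,0,0,-3,-1]
    - [20.1,-0.9,1.5,0,0,-3,-1]
    - [20.1,-0.9,0.8,0,0,-3,-1]
    - [20.1,-0.9,0.3,0,0,-3,-1]
    - [20.1,-0.9,0.2,0,0,-3,-1]
    - [20.1,-0.9,0.2,0,0,-3,-1]

```text
t: 16.55
ee_pos: [661.2, -13.4, 45.4]
orientation: [0.083, 3.14, -0.0]
ft_force: [0.5, -0.5, 0.3]
width: 35.4
grasp_force: 30.0
```

servo_tool:
  increments:
    - [0.1,0,-0.1,0,0,0,-1]
    - [0.1,0,-0.2,0,0,0,-1]
    - [0.1,0,-0.2,0,0,0,-1]
    - [0.1,0,-0.25,0,0,0,-1]
    - [0.1,0,-0.25,0,0,0,-1]

```text
t: 16.97
ee_pos: [663.0, -13.5, 44.1]
orientation: [0.083, 3.138, -0.0]
ft_force: [-1.6, -1.1, 7.7]
width: 35.2
grasp_force: 30.0
```

Contact. Release, and on to the flanged one.

servo_tool:
  increments:
    - [0,0,0,0,0,0,0.1]
    - [0,0,0,0,0,0,0.3]
    - [0,0,0,0,0,0,0.3]
    - [0,0,0,0,0,0,0.3]
    - [0,0,0,0,0,0,0.3]
    - [0,0,0,0,0,0,0.3]
    - [0,0,3,0,0,0,0.3]
    - [0,0,6,0,0,0,0.3]
    - [0,0,9,0,0,0,0.3]
    - [0,0,12,0,0,0,0.36]
    - [-4,2,12,0,0,3,0.36]
    - [-8,4,12,0,0,3,0.36]
    - [-12,6,12,0,0,3,0.36]
    - [-16,8,12,0,0,3,0.36]
    - [-19.6,9,11,0,0,3,0.36]
    - [-19.6,9,10,0,0,3,0.36]
    - [-19.6,9,8.5,0,0,3,0.36]
    - [-19.6,9,8.5,0,0,3,0.36]
    - [-19.6,9,8.5,0,0,3,0.36]
    - [-19.6,9,8.5,0,0,3,0.36]

```text
t: 18.63
ee_pos: [466.9, 76.6, 128.2]
orientation: [0.002, 3.141, 0.0]
ft_force: [0.8, -1.0, -0.1]
width: 59.6
grasp_force: 0.0
```

Run:
```python
from h import *
o,d,T=wrist()
print(o["ee_pos"],o["orientation"])
im=d["image"].copy()
for p in [(404.8,76,53),(462.8,76,53),(520.8,76,65),(528.8,76,71)]:
    u=project(d,T,p);print(np.round(u)); cv2.circle(im,tuple(int(round(x)) for x in u),2,(0,255,0),-1)
cv2.imwrite("pics/w7.png",im[...,::-1])
```

```text
[466.94315854  76.59767871 128.19675039] [1.56633373e-03 3.14079044e+00 1.79407230e-04]
[323. 129.]
[323. 205.]
[323. 280.]
[323. 293.]
```

View pics/w7.png

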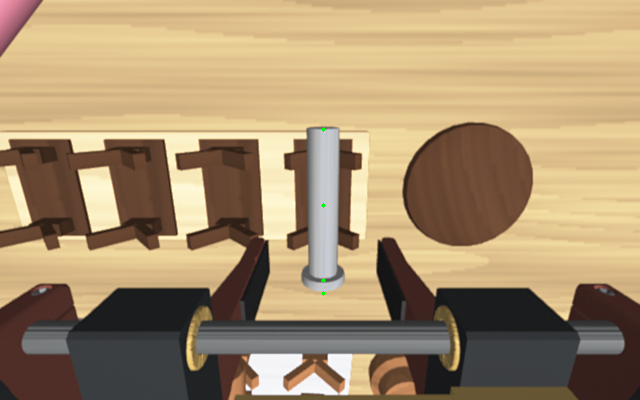

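The flanged mandrel is at (323,129–291), within about 2 mm of the estimate. Descend and grip.

servo_tool:
  increments:
    - [0,0,-3,0,0,0,0.36]
    - [0,0,-6,0,0,0,0.36]
    - [0,0,-8,0,0,0,0.36]
    - [0,0,-9.4,0,0,0,0.36]
    - [0,0,-9.4,0,0,0,0.36]
    - [0,0,-9.4,0,0,0,0.36]
    - [0,0,-9.4,0,0,0,-1]
    - [0,0,-9.4,0,0,0,-1]
    - [0,0,-9.4,0,0,0,-1]
    - [0,0,-9.4,0,0,0,-1]
    - [0,0,-9.4,0,0,0,-1]
    - [0,0,-9.4,0,0,0,-1]
    - [0,0,-9.4,0,0,0,-1]
    - [0,0,-9.4,0,0,0,-1]

```text
t: 19.85
ee_pos: [466.3, 76.6, 34.0]
orientation: [0.001, 3.141, -0.0]
ft_force: [-1.7, -1.3, 5.1]
width: 23.3
grasp_force: 30.0
```

servo_tool:
  increments:
    - [0,0,1,0,0,0,-1]
    - [0,0,3,0,0,0,-1]
    - [0,0,5.5,0,0,0,-1]
    - [0,0,8,0,0,0,-1]
    - [3,-0.1,8,0,0,-1,-1]
    - [6,-0.3,8,0,0,-2,-1]
    - [9,-0.5,8,0,0,-3,-1]
    - [12,-0.7,8,0,0,-3,-1]
    - [15,-0.8,8,0,0,-3,-1]
    - [18,-1,8,0,0,-3,-1]
    - [20.4,-1,8,0,0,-3,-1]
    - [20.4,-1,8,0,0,-3,-1]
    - [20.4,-1,6,0,0,-3,-1]
    - [20.4,-1,4,0,0,-3,-1]
    - [20.4,-1,2.5,0,0,-3,-1]
    - [20.4,-1,1.5,0,0,-3,-1]
    - [20.4,-1,0.8,0,0,-3,-1]
    - [20.4,-1,0.4,0,0,-3,-1]
    - [20.4,-1,0.3,0,0,-3,-1]
    - [20.4,-1,0.3,0,0,-3,-1]

```text
t: 21.52
ee_pos: [670.3, 66.7, 37.0]
orientation: [0.083, 3.14, 0.0]
ft_force: [-0.3, 0.1, -3.6]
width: 23.3
grasp_force: 30.0
```

servo_tool:
  increments:
    - [0,0,-0.1,0,0,0,-1]
    - [0,0,-0.2,0,0,0,-1]
    - [0,0,-0.3,0,0,0,-1]
    - [0,0,-0.3,0,0,0,-1]
    - [0,0,-0.3,0,0,0,-1]

```text
t: 21.93
ee_pos: [670.7, 66.5, 34.5]
orientation: [0.083, 3.139, -0.0]
ft_force: [-1.6, -2.4, 2.1]
width: 23.3
grasp_force: 30.0
```

servo_tool:
  increments:
    - [0,0,-0.05,0,0,0,-1]
    - [0,0,-0.05,0,0,0,0.1]
    - [0,0,-0.05,0,0,0,0.3]
    - [0,0,-0.05,0,0,0,0.3]
    - [0,0,-0.05,0,0,0,0.3]
    - [0,0,-0.05,0,0,0,0.3]
    - [0,0,-0.05,0,0,0,0.3]
    - [0,0,3,0,0,0,0.3]
    - [0,0,6,0,0,0,0.3]
    - [0,0,10,0,0,0,0.3]
    - [0,0,14,0,0,0,0.36]
    - [-3,-4,18,0,0,0,0.36]
    - [-3,-8,22,0,0,0,0.36]
    - [-3,-10.5,26,0,0,0,0.36]
    - [-3,-10.5,30,0,0,0,0.36]
    - [-3,-10.5,30,0,0,0,0.36]
    - [-3,-10.5,30,0,0,0,0.36]
    - [-3,-10.5,30,0,0,0,0.36]
    - [-3,-10.5,30,0,0,0,0.36]
    - [-3,-10.5,30,0,0,0,0.36]

```text
t: 23.6
ee_pos: [639.1, -37.8, 331.7]
orientation: [-0.083, -3.137, -0.0]
ft_force: [0.0, -0.2, -0.5]
width: 59.5
grasp_force: 0.0
```

Run:
```python
from h import *
o,d,T=wrist()
print(o["ee_pos"],o["orientation"])
im=cv2.resize(d["image"][80:260,160:460],(780,468),interpolation=cv2.INTER_CUBIC)
c=np.array([660.2,-53.4]);Rm=R.from_euler('z',-3.05,degrees=True).as_matrix()[:2,:2]
for y,z,a,b in[(-120,57,-55,55),(-40,64,-55,55),(40,61.5,-64,64),(120,53,-58,66)]:
  for x in(a,0,b):
    u=project(d,T,(*(c+Rm@[x,y]),z)); cv2.circle(im,(int((u[0]-160)*2.6),int((u[1]-80)*2.6)),3,(0,255,0),-1)
cv2.imwrite("pics/w8.png",im[...,::-1])
```

```text
[639.14274284 -37.84330208 331.68704712] [-8.25066378e-02 -3.13729291e+00 -4.40413849e-04]
```

View pics/w8.png

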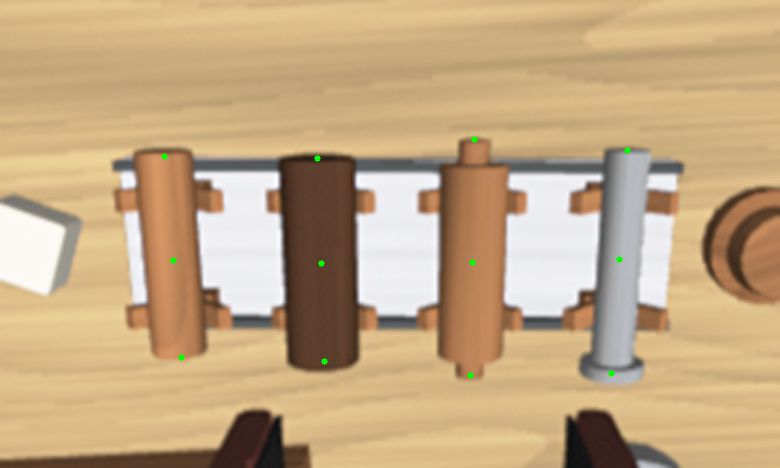

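All four mandrels lie in both Vs. Their ends match the predicted centred dots to within a few mm (about 1.8 px/mm), and the block is undisturbed. Hand in.

```bash
python3 -c "
from workcell import ctrl
print(ctrl.close_job())"
```

```text
the job is handed in; nothing more can be done
None
```

All four mandrels are in the rack, running plain, thick, tenoned, flanged from the marking block's end, each resting in both Vs and roughly centred; the block was not touched, and the job was handed in at about 24 s (no verdict was returned).

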